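# Park the pressing roller on its rack

## Robot

A 6-joint arm with a two-finger parallel gripper is mounted at the origin on the work surface. World frame = base frame: x ahead of the robot, y to its left, z up, the work surface at z = 0. Lengths are in m, angles in degrees, forces in N, time in s.
With the tool pointing down it reaches from about 0.375 to 0.9 m from the base axis. Payload 3.1 kg.
Tool frame: the origin (TCP) lies at the very end of the fingers, on their centre line; the grasp point (between the pads) lies 19 mm behind it (bot.grip_point_offset is the distance from the TCP to the grasp point, in m); z points along the fingers, x is the direction in which the jaws open and shut, and the axes are right-handed (so a half turn about z gives the same grasp; the last joint's range is limited). The gripper opens to 87 mm and grips with 3 to 60 N. Pads are 19 mm wide; open, the fingers measure 117 mm over their backs; the gripper's body (75 mm by 190 mm) begins 51 mm behind the grasp point.
Start: joints at [-76.92, 30.224, 82.088, -0, 67.689, -10.227], TCP at [0.247, -0.574, 0.223] pointing down, gripper open.
Joint ranges: [-176.69, 176.69], [-43.24, 126.21], [12.49, 139.97], [-82, 262], [0, 151.66], [-163.58, 163.58]. Speed limits (degrees/s): [159.86, 159.86, 180, 180, 180, 180].

## Interface

Orientations are given as a 3x3 rotation matrix whose columns are the frame's x, y, z axes.
In Python, from rig import bot, capture, recognise, place_of gives the robot as it stands.
- The arm moves only by the tool send_rows, never from a script. Its argument "motion" is a list of rows, each a list of 2 entries, a list of its own where there are three numbers: the shift along the tool's x, y, z in mm, then the turn about the tool's z in rad. A call has exactly 5 rows; each row shifts and turns the pose as measured when the row begins, along the tool's axes as they then stand; what a row does not reach is not made up. A row lasts 1/12 s, in which the tool goes at most 41.7 mm and 7.16 degrees, less where a joint would pass 70% of its speed; a pose out of reach is approached as far as the arm can. A call with a gripper value outside its range is refused whole. "gripper" is the closure, from 0 (fully open) to 1 (shut), set as the call begins (left out, the last holds). The fingers move at their own pace and stop on an object; the grip force is fixed at half the most. Time passes only in rows, so rows that do not move let the fingers close, or fill a call up. It gives the time, the measured TCP pose, the force and the opening at its end, in the units of the state.
- bot.read_state(): the state, without advancing time (a new reading comes with each control period).
- capture(name): name is "side" or "top" or "wrist"; returns a dict with "image" (420x560x3 uint8, blue, green, red), "fx", "fy", "cx", "cy" (pixels), "rvec" (rotation vector, rad) and "tvec" (3), from world to camera coordinates, as OpenCV has them. Camera axes: x right, y down, z forward; pixel columns grow to the right and rows downward; lengths in m; the calibration is good to about 2 mm. The wrist camera is an equidistant fisheye: a pixel r from the principal point sees the ray r / f radians off the axis. A picture is of the moment at which its call begins. There is no depth.
- bot.hand_in(): hands the job in, once; it reports no verdict.
Trained networks look in the newest picture that a camera, given by its name, has taken for a name from the list of things; names that differ only in an ending like _2 or _b are one class to them, and where a whole thing is asked for, a point or a joint stands for the part that bears it (a point fixed in the world has none). Each returns a list of dicts, best first, with "p" (0 to 1); they miss things now and then, are a little off and sometimes report something else, mostly with a low value. They report only what shows in the picture. A call takes as long as a camera call. They do not tell look-alikes from the thing itself.
- recognise(camera, target): "xy" ([column, row] in pixels, amid what is visible of it).
- place_of(camera, target): "xy" ([column, row] in pixels: a listed point, or the origin of a listed thing).
The state is a dict: "time_s": time; "joint_positions": joint angles; "qvel": joint speeds; "tau": joint torques, N m; "position": TCP position; "tcp_rot": TCP orientation; "force": force on the tool from outside, world axes, zero at the start; "moment": the same for the moment, N m; "opening": opening from 0.0 (shut) to 1.0 (fully open).
Only numpy, scipy, OpenCV 4.12 (cv2) and the standard library are available. Lean on these libraries where they do the work, as an engineer would, in place of code of your own. Each camera call takes 0.05 s, during which the arm holds its last target.

## Task

Park the green pressing roller: with a fingertip or the outside of the fingers, gently and slowly push it up its ramp to the stop, until it drops into the pocket at the top and stays there when you take the hand away. Keep behind it all the way so that it neither shoots ahead nor rolls back, and do not pinch or lift it. Leave the orange roller at the foot of its own ramp and do not disturb the other things on the bench.

Things in the scene. Friction and masses are not known exactly. Their poses are not given: they have to be found in the camera images.
- green_roller: green roller (the one to park): solid cylinder 44 mm in diameter, 90 mm long, 0.13 to 0.25 kg, lying across its lane on the flat landing at the rack's near end, free to roll. Origin at the middle of its axis; its own y is the cylinder axis (across the lane), its x and z turn as it rolls. It may be in the left or the right lane.
- orange_roller: orange roller, same size and weight as the green one, lying on the landing of the other lane; leave it there. Origin at the middle of its axis.
- rack: fixed two-lane roller rack, x from -150 to +125 mm, 218 mm wide. Origin at bench level near its middle; +x is uphill (the push direction), +y left, z up. Two lanes 94 mm wide, centred at y = +52 and -52 mm, between rails 10 mm wide that stand 10 mm above the running surface. Near end: flat landing 10 mm high from x = -150 to -65 mm; lip 5 mm above it from -150 to -144.
- ramp (a point): foot of the ramps, midway between the lanes (rack x = -65, y = 0, z = 10 mm); x points up the slope, y left, z square to the slope. Each ramp climbs 8 degrees from here to the crest at rack x = 75 mm, 29.7 mm high, marked by a thin yellow line.
- pocket_left (a point): foot of the black stop at the top of the left (+y) lane, on the pocket floor: rack x = 113, y = 52, z = 25.7 mm. The flat pocket runs from the crest (a step down of 4 mm at rack x = 75) to the stop's face at x = 113; the stop's top is 58 mm above the bench. A parked roller's axis lies at rack x = 87 to 91 mm, 47.7 mm above the bench.
- pocket_right (a point): the same point of the right (-y) lane: rack x = 113, y = -52, z = 25.7 mm
- jar: small amber glass jar with yellow lid, 52 mm wide, 45 mm tall, standing beside the rack; origin under its centre. Bystander, leave it alone.
- screwdriver: red-handled precision screwdriver, 150 mm long, lying beside the rack; origin under its middle, x along it. Bystander, leave it alone.
- cleaner: clear bottle with a blue cap, 48 mm wide, 110 mm tall; origin under its centre. Bystander, leave it alone.
- tape: yellow tape ring lying flat, 72 mm outside, 15 mm tall; origin under its centre. Bystander, leave it alone.
- brush: white cleaning brush, 160 mm long, lying down; origin under its middle, x along it. Bystander, leave it alone.
- handset: opened handset lying flat, 146 x 71 x 8 mm; origin under its centre, x along its length. Bystander, leave it alone.
There are look-alikes about, which are no part of the job. There is more than one size of the orange_roller; the job needs the middle-sized.

How it is judged (in metres and radians):
On the way, in this order (a step that is already met when the one before it is completed fails the run):
1. the green roller is on the middle of the ramp, with the fingers pushing it (x of green_roller in the frame of rack between -0.03 and 0.05 m and contact force between green_roller and the fingers above 0.05 N).
2. the green roller lies in the pocket against its stop (x of green_roller in the frame of rack above 0.083 m and z of green_roller in the frame of rack below 0.0505 m), for 0.2 s.
At the end, for the whole second after the job is handed in: The green roller rests in the pocket at the top of its lane (axis at rack x 83 to 95 mm and 44 to 50.5 mm high), still and released; the orange roller still rests on its landing, within 30 mm of its start (all of step 2 and x of green_roller in the frame of rack below 0.095 m and z of green_roller in the frame of rack above 0.044 m and linear speed of each of green_roller, orange_roller below 0.02 m/s and x of orange_roller in the frame of rack below -0.065 m and z of orange_roller in the frame of rack below 0.036 m); the robot touches nothing.
It fails at once if a green roller on the ramp moving faster than 0.25 m/s (shot ahead, or rolling back) (x of green_roller in the frame of rack between -0.06 and 0.07 m and linear speed of green_roller above 0.25 m/s).
It fails at once if the green roller lifted or carried: 8 mm clear of the rack's running surface ((x of green_roller in the frame of rack below -0.062 m and z of green_roller in the frame of rack above 0.04 m) or (x of green_roller in the frame of rack above -0.062 m and z of green_roller in the frame of ramp above 0.03 m)).
It fails at once if the green roller squeezed or rammed with more than 20 N (contact force between green_roller and the fingers above 20 N).
It fails at once if the orange roller moved by more than 30 mm (distance of orange_roller from where it was at the start of the episode above 0.03 m).
It fails at once if another thing on the bench moved by more than 30 mm (distance of any of jar, screwdriver, cleaner, tape, brush, handset from where it was at the start of the episode above 0.03 m).
It also fails if it takes over 45 s, if anything falls off the work surface, if the arm or the gripper's body presses on something with over 40 N, if the wrist force passes 120 N, or if a joint passes its speed limit or range.

## Working session

There is one attempt and no reset: what is moved stays moved. The work goes in short steps, Python scripts to look and compute and a tool call to move; the robot and the scene stay as the last step left them, time stands still between calls to the robot, and variables do not carry over. Pictures are saved under pics/ and viewed, and the job is handed in when it is done.

Besides the shell and the picture viewer there is one more tool, called after "Call:" by a JSON object that holds its "op" and its "data". send_rows: Moves the arm, as the interface text tells. Its arguments: {"type":"object","properties":{"motion":{"type":"array","items":{"type":"array"}},"gripper":{"type":"number"}},"required":["motion"]}

```bash
mkdir -p pics; ls
python3 - <<'E'
from rig import bot, capture, recognise, place_of
import cv2
for c in ["side","top","wrist"]:
    d=capture(c); cv2.imwrite(f"pics/{c}0.png",d["image"])
    print(c,d["fx"],d["cx"],d["cy"],d["rvec"],d["tvec"])
    for t in ["green_roller","orange_roller","rack","ramp","pocket_left","pocket_right"]:
        print(t,[(r["xy"],round(r["p"],2)) for r in place_of(c,t)][:4])
s=bot.read_state();print(s)
E
```

```text
pics
side 408.87227982046664 283.86305964083203 214.47348579684714 [ 2.38308221 -0.17091677  0.0651804 ] [-0.50101975  0.10036013  0.98093125]
green_roller [([288.4, 277.2], 0.91)]
orange_roller [([213.1, 270.7], 0.97), ([256.1, 210.3], 0.52)]
rack [([330.2, 260.6], 0.6)]
ramp [([300.2, 265.1], 0.74), ([337.4, 211.2], 0.21)]
pocket_left [([365.5, 230.6], 0.62), ([307.4, 132.1], 0.39)]
pocket_right [([383.1, 265.4], 0.68)]
top 458.9821171519083 278.3529453971019 213.54459774608122 [ 2.14991371 -2.15651028  0.17514396] [0.01079368 0.52947628 1.26728817]
green_roller [([340.0, 223.1], 0.88)]
orange_roller [([299.0, 228.9], 0.6), ([320.7, 284.3], 0.56), ([255.6, 247.6], 0.54)]
rack [([312.4, 189.7], 0.94)]
ramp [([317.1, 212.4], 0.92)]
pocket_left [([293.8, 151.2], 0.63)]
pocket_right [([331.7, 152.2], 0.7)]
wrist 325.19226210127806 284.51786992168905 207.65873262584515 [-2.41711478  1.59040052  0.22955951] [-0.62506406 -0.03462145  0.39048003]
green_roller []
orange_roller [([6.8, 16.7], 0.71)]
rack []
ramp []
pocket_left []
pocket_right []
{'time_s': 1.05, 'joint_positions': array([-7.69189685e+01,  3.02241331e+01,  8.20856817e+01,  1.02924297e-03,
        6.76885285e+01, -1.02268067e+01]), 'qvel': array([ 0.04603639, -0.06045527,  0.02143085, -0.07202646, -0.06613774,
        0.02229746]), 'tau': array([-2.94557512e-04, -4.40029120e+01, -1.76987082e+01,  6.34854077e-02,
        5.04742563e-02, -3.13560054e-05]), 'position': array([ 0.24733127, -0.57397977,  0.22255289]), 'tcp_rot': array([[ 3.95664882e-01, -9.18394959e-01,  2.27315986e-05],
       [-9.18394959e-01, -3.95664882e-01, -2.44022370e-05],
       [ 3.14049867e-05, -1.12214773e-05, -9.99999999e-01]]), 'force': array([-0.02499477,  0.94724157, -0.24307121]), 'moment': array([-0.01364234, -0.02377385, -0.02085924]), 'opening': 1.0026483683587002}
```

Run:
```python
import cv2
a=cv2.imread("pics/side0.png");b=cv2.imread("pics/top0.png")
cv2.imwrite("pics/topc.png",cv2.resize(b[110:320,200:450],None,fx=3,fy=2.85,interpolation=2)[:600,:750])
cv2.imwrite("pics/sidec.png",cv2.resize(a[150:340,180:430],None,fx=3,fy=3,interpolation=2))
```

```text
(no output)
```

View pics/top0.png

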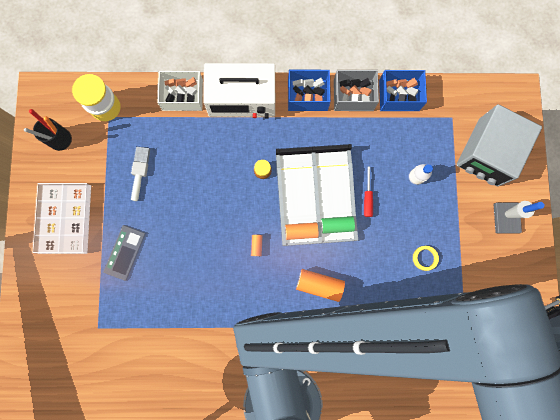

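View pics/topc.png

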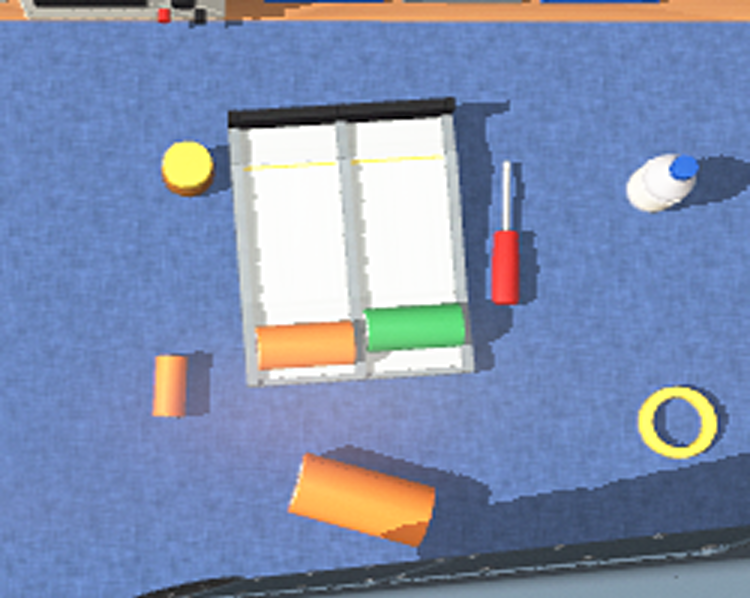

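View pics/side0.png

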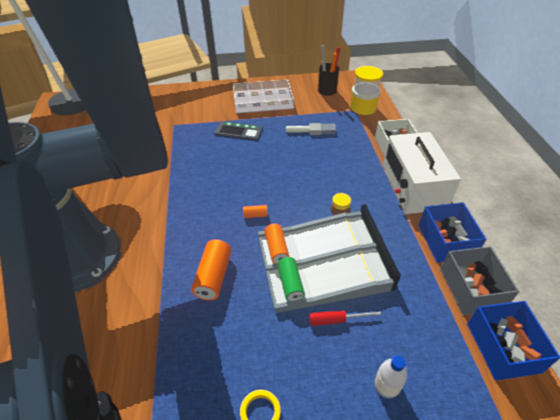

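Green roller is in the right lane (top 340,224). There are three orange candidates in the top view. The one on the left landing at (302,231) is the middle-sized one to leave alone. (320,284) is a larger look-alike and (256,246) a smaller one. Next I fit the rack pose.

```bash
cat > h.py <<'E'
import numpy as np, cv2
def P(d,pts):
    K=np.array([[d["fx"],0,d["cx"]],[0,d["fy"],d["cy"]],[0,0,1.]])
    return cv2.projectPoints(np.array(pts,float).reshape(-1,3),np.array(d["rvec"],float),np.array(d["tvec"],float),K,None)[0].reshape(-1,2)
def R2W(p,q):
    q=np.array(q,float).reshape(-1,3);c,s=np.cos(p[2]),np.sin(p[2])
    return np.c_[p[0]+c*q[:,0]-s*q[:,1],p[1]+s*q[:,0]+c*q[:,1],q[:,2]]
def onplane(d,uv,z):
    K=np.array([[d["fx"],0,d["cx"]],[0,d["fy"],d["cy"]],[0,0,1.]])
    R=cv2.Rodrigues(np.array(d["rvec"],float))[0];t=np.array(d["tvec"],float).ravel()
    C=-R.T@t;v=R.T@np.linalg.inv(K)@np.array([uv[0],uv[1],1.]);return C+v*(z-C[2])/v[2]
E
python3 - <<'E'
from rig import *
from h import *
from scipy.optimize import least_squares
T=capture("top");S=capture("side")
obs=[(T,[.113,.052,.0257],(293.8,151.2)),(T,[.113,-.052,.0257],(331.7,152.2)),(T,[-.065,0,.01],(317.1,212.4)),(T,[0,0,0],(312.4,189.7)),
(T,[-.15,.109,.015],(282.7,244.7)),(T,[-.15,-.109,.015],(357.7,240.2)),(T,[.075,.099,.0297],(282.3,168.6)),(T,[.075,-.099,.0297],(346.7,164.7)),
(S,[.113,.052,.0257],(365.5,230.6)),(S,[.113,-.052,.0257],(383.1,265.4)),(S,[-.065,0,.01],(300.2,265.1)),(S,[0,0,0],(330.2,260.6))]
f=lambda p:np.concatenate([P(d,R2W(p,q))[0]-np.array(uv) for d,q,uv in obs])
r=least_squares(f,[.55,-.05,.05],loss="soft_l1");p=r.x
print(p,np.degrees(p[2]));print(np.round(r.fun.reshape(-1,2),1) if r.fun.size==24 else r.fun)
np.save("rack.npy",p)
for n,d,gs in(("top",T,[(340,223.1),(299,228.9)]),("side",S,[(288.4,277.2),(213.1,270.7),(256.1,210.3)])):
    im=cv2.resize(d["image"],None,fx=4,fy=4,interpolation=2)
    L=[]
    for y in(.109,.005,-.005,-.099,-.109,.099):
        L.append([[-.15,y,.02],[-.065,y,.02],[.075,y,.0397],[.125,y,.0397]])
    L.append([[-.144,-.1,.015],[-.144,.1,.015]]);L.append([[-.15,-.1,.015],[-.15,.1,.015]]);L.append([[.075,-.1,.0297],[.075,.1,.0297]]);L.append([[.113,-.1,.058],[.113,.1,.058]])
    for l in L:
        cv2.polylines(im,[np.int32(P(d,R2W(p,l))*4+2)],False,(0,0,255),1)
    c=P(d,R2W(p,[-.02,0,0]))[0]*4
    x0,y0=int(c[0]-380),int(c[1]-290)
    cv2.imwrite(f"pics/{n}_fit.png",im[y0:y0+580,x0:x0+760])
    for g in gs:
        w=onplane(d,g,.032);c_,s_=np.cos(p[2]),np.sin(p[2]);dx=w[:2]-p[:2]
        print(n,g,w,"rack",c_*dx[0]+s_*dx[1],-s_*dx[0]+c_*dx[1])
E
```

```text
[ 0.59784833 -0.10125126  0.06294149] 3.606281866902595
[[ 1.8  2.9]
 [-0.8 -0.2]
 [ 0.4  1.3]
 [ 3.   2.8]
 [-0.5  0.5]
 [-0.  -0. ]
 [-1.8 -1.2]
 [ 1.4 -1.5]
 [ 2.1 -0.1]
 [ 0.1 -1.2]
 [ 1.5 -1.9]
 [-2.   0.6]]
top (340, 223.1) [ 0.50255383 -0.16699135  0.032     ] rack -0.09924084960573967 -0.05961590124045863
top (299, 228.9) [ 0.48616913 -0.04955998  0.032     ] rack -0.10820667598514824 0.05861353814650175
side (288.4, 277.2) [ 0.49415069 -0.15438921  0.032     ] rack -0.10683467202740715 -0.04651015629045447
side (213.1, 270.7) [ 0.33040959 -0.11312416  0.032     ] rack -0.26765597385009293 0.004972493375227326
side (256.1, 210.3) [0.44333369 0.05906408 0.032     ] rack -0.14412484951151655 0.16971684990679847
```

View pics/top_fit.png

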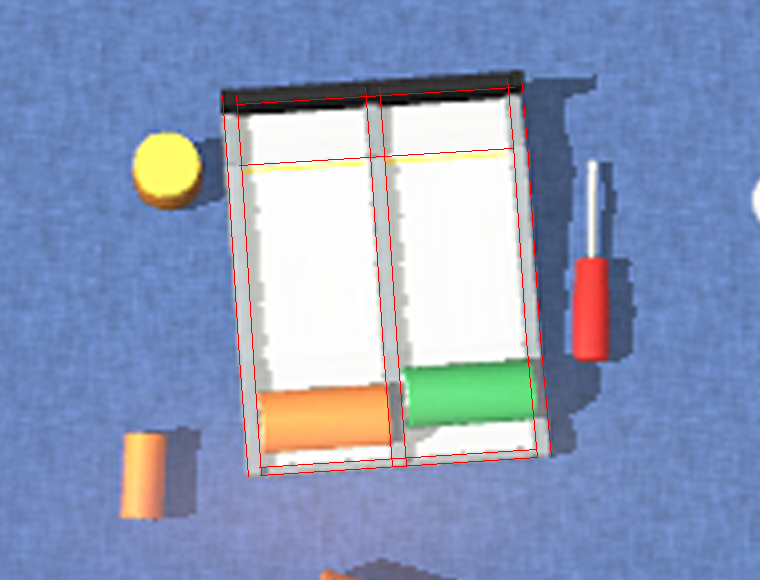

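View pics/side_fit.png

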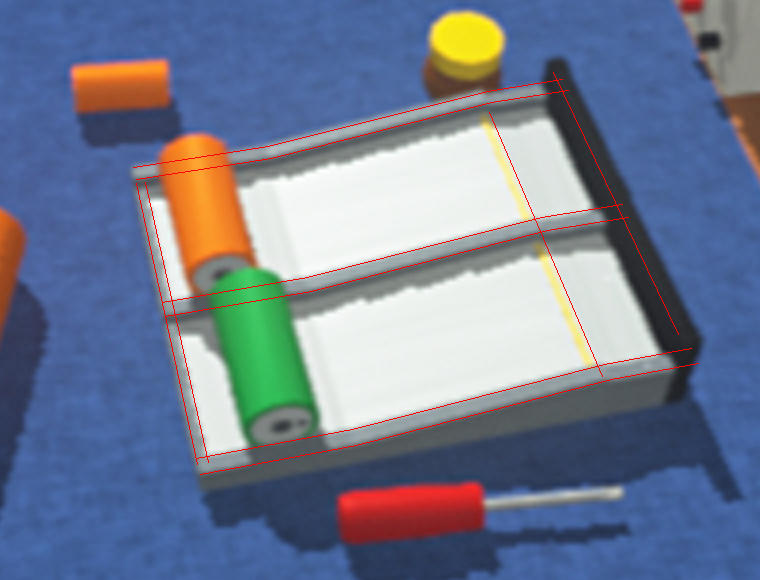

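Green is at about rack x −103, y −52. The rack fit agrees with both pictures to about 2 mm. First I turn the tool so the jaws lie across the lane, and half close them so both fingers push.

Call:
{"op": "send_rows", "data": {"motion": [[[0, 0, 0], 0.07], [[0, 0, 0], 0.07], [[0, 0, 0], 0.07], [[0, 0, 0], 0.07], [[0, 0, 0], 0.064]], "gripper": 0.5}}

```text
time_s: 1.57
position: [0.2473, -0.5739, 0.2225]
tcp_rot: [[0.048, -0.999, -0.0], [-0.999, -0.048, 0.0], [-0.0, 0.0, -1.0]]
force: [-0.8, -0.1, 0.6]
opening: 0.705
```

```bash
cat > st.py <<'E'
from rig import *
from h import *
import sys
p=np.load("rack.npy");s=bot.read_state();R=s["tcp_rot"];t=s["position"]
c,n=np.cos(p[2]),np.sin(p[2]);dx=t[:2]-p[:2]
print("t",s["time_s"],"rack",np.round([1e3*(c*dx[0]+n*dx[1]),1e3*(-n*dx[0]+c*dx[1]),1e3*t[2]],1),"yawerr",np.arctan2(R[1,0],R[0,0])-(p[2]-np.pi/2),"op",s["opening"],"F",np.round(s["force"],2))
if len(sys.argv)>3:
    w=R2W(p,np.array([float(a) for a in sys.argv[1:4]])/1e3)[0]
    print("tool shift mm",np.round(1e3*R.T@(w-t),1))
E
python3 st.py -147 -52 120
```

```text
t 1.5667 rack [-379.6 -449.7  222.5] yawerr -0.015247716431630032 op 0.704873278880144 F [-0.82 -0.07  0.56]
tool shift mm [-401.2 -226.5  102.6]
```

Call:
{"op": "send_rows", "data": {"motion": [[[-20, -12, 0], -0.015], [[-30, -17, 0], 0], [[-30, -17, 0], 0], [[-30, -17, 0], 0], [[-30, -17, 0], 0]]}}

```text
time_s: 1.98
position: [0.3181, -0.4343, 0.2216]
tcp_rot: [[0.05, -0.999, 0.001], [-0.999, -0.05, -0.009], [0.009, -0.0, -1.0]]
force: [0.6, -0.6, 0.0]
opening: 0.506
```

Call:
{"op": "send_rows", "data": {"motion": [[[-30, -17, 0], 0], [[-30, -17, 0], 0], [[-30, -17, 0], 0], [[-30, -17, 0], 0], [[-30, -17, 0], 0]]}}

```text
time_s: 2.4
position: [0.3982, -0.2734, 0.221]
tcp_rot: [[0.046, -0.999, 0.003], [-0.999, -0.046, -0.011], [0.011, -0.002, -1.0]]
force: [0.8, 0.4, 0.2]
opening: 0.497
```

```bash
python3 st.py -147 -52 120
```

```text
t 2.4 rack [-210.  -159.3  221. ] yawerr -0.016460267855626487 op 0.49680968635802913 F [0.77 0.38 0.19]
tool shift mm [-109.4  -61.    99.9]
```

Call:
{"op": "send_rows", "data": {"motion": [[[-26, -15, 0], -0.017], [[-26, -15, 10], 0], [[-26, -15, 20], 0], [[-26, -12, 25], 0], [[0, 0, 25], 0]]}}

```text
time_s: 2.82
position: [0.458, -0.1598, 0.1445]
tcp_rot: [[0.069, -0.997, 0.019], [-0.997, -0.07, -0.02], [0.022, -0.018, -1.0]]
force: [-0.3, -0.2, -0.5]
opening: 0.501
```

Call:
{"op": "send_rows", "data": {"motion": [[[0, 0, 15], 0], [[0, 0, 0], 0], [[0, 0, 0], 0], [[0, 0, 0], 0], [[0, 0, 0], 0]]}}

```text
time_s: 3.23
position: [0.4577, -0.1569, 0.1266]
tcp_rot: [[0.074, -0.997, 0.014], [-0.997, -0.075, -0.017], [0.018, -0.013, -1.0]]
force: [0.9, -0.4, 0.2]
opening: 0.502
```

```bash
python3 st.py -147 -52 60
python3 - <<'E'
from rig import *
from h import *
for n in("top","side"):
    d=capture(n);p=np.load("rack.npy")
    c=P(d,R2W(p,[-.1,-.03,.05]))[0]; x,y=int(c[0]),int(c[1])
    cv2.imwrite(f"pics/{n}1.png",cv2.resize(d["image"][y-70:y+70,x-95:x+95],None,fx=4,fy=4,interpolation=2))
E
```

```text
t 3.2333 rack [-143.4  -46.7  126.6] yawerr 0.011587160213639924 op 0.5021724423595263 F [ 0.85 -0.42  0.17]
tool shift mm [ 4.   4.6 66.6]
```

View pics/side1.png

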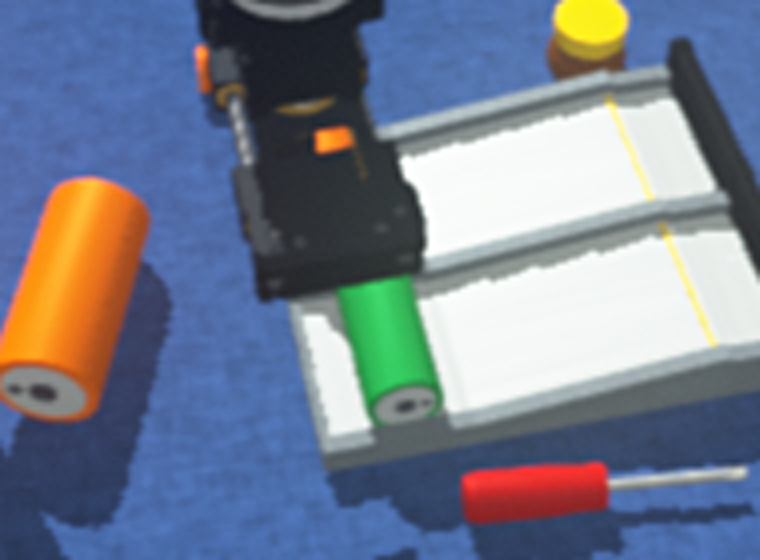

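View pics/top1.png

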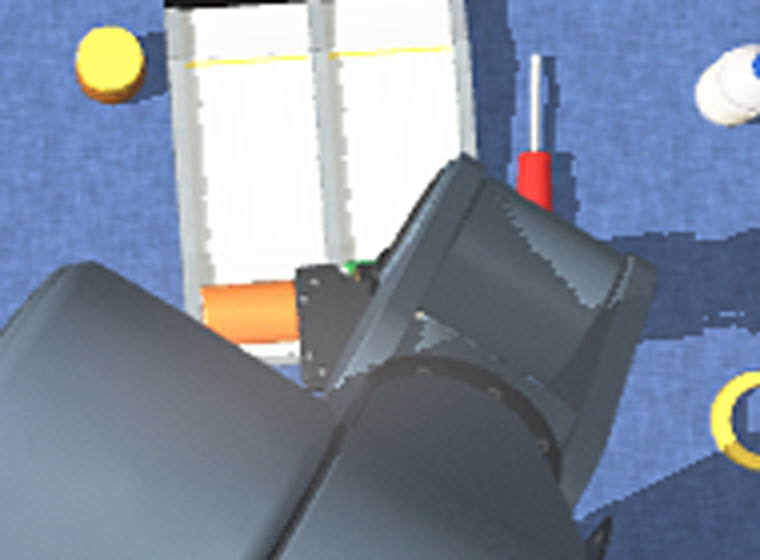

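Call:
{"op": "send_rows", "data": {"motion": [[[2, 4, 10], 0.006], [[2, 4, 15], 0.006], [[0, 0, 20], 0], [[0, 0, 18], 0], [[0, 0, 0], 0]]}}

```text
time_s: 3.75
position: [0.4558, -0.1685, 0.068]
tcp_rot: [[0.058, -0.998, 0.03], [-0.998, -0.058, -0.027], [0.029, -0.028, -0.999]]
force: [-0.8, 0.2, 0.1]
opening: 0.498
```

```bash
python3 st.py -150 -52 22
python3 - <<'E'
from rig import *
from h import *
for n in("side","wrist"):
    d=capture(n);p=np.load("rack.npy")
    c=P(d,R2W(p,[-.1,-.03,.05]))[0]; x,y=int(c[0]),int(c[1])
    im=d["image"][y-70:y+70,x-95:x+95] if n=="side" else d["image"]
    cv2.imwrite(f"pics/{n}2.png",cv2.resize(im,None,fx=4,fy=4,interpolation=2) if n=="side" else im)
E
```

```text
t 3.75 rack [-146.   -58.2   68. ] yawerr -0.005288409592601351 op 0.49814711925384525 F [-0.84  0.16  0.08]
tool shift mm [-7.5  5.3 45.7]
```

View pics/side2.png

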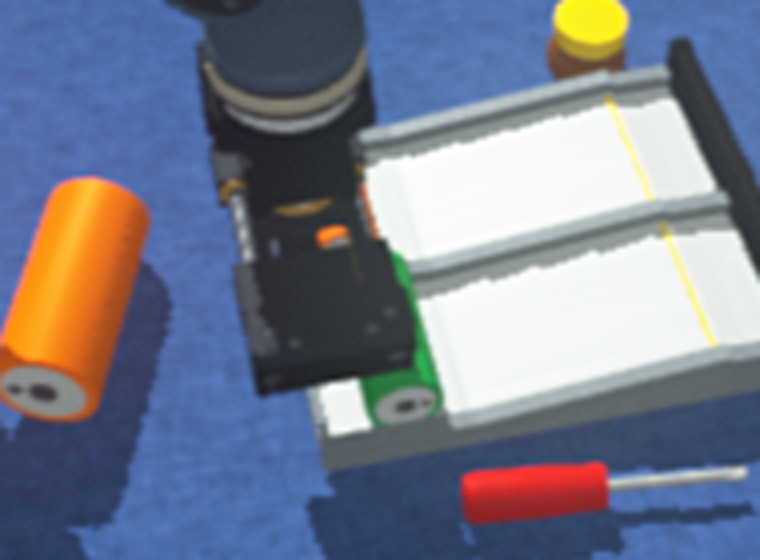

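View pics/wrist2.png

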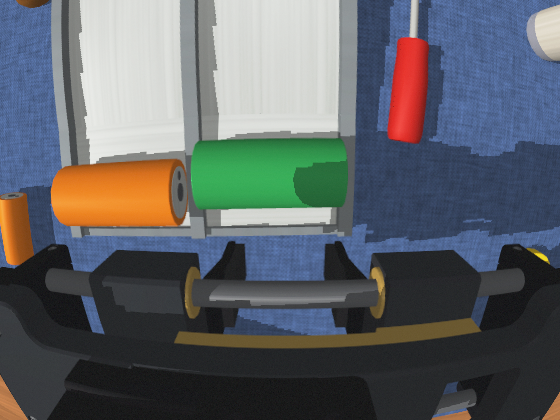

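Call:
{"op": "send_rows", "data": {"motion": [[[-3, 2, 8], 0], [[-2, 2, 8], 0], [[-2, 2, 8], 0], [[0, 0, 8], 0], [[0, 0, 6], 0]]}}

```text
time_s: 4.27
position: [0.4558, -0.1658, 0.0354]
tcp_rot: [[0.057, -0.997, 0.044], [-0.998, -0.059, -0.037], [0.039, -0.042, -0.998]]
force: [0.4, -1.0, 0.4]
opening: 0.5
```

```bash
python3 st.py -150 -52 22
```

```text
t 4.2667 rack [-145.9  -55.5   35.4] yawerr -0.005839945458651963 op 0.5000464587348444 F [ 0.43 -0.98  0.39]
tool shift mm [-4.   4.7 13.1]
```

Call:
{"op": "send_rows", "data": {"motion": [[[-2, 2, 4], 0], [[-2, 2, 4], 0], [[0, 0, 3], 0], [[0, 0, 2], 0], [[0, 0, 0], 0]]}}

```text
time_s: 4.68
position: [0.4522, -0.1623, 0.0206]
tcp_rot: [[0.057, -0.997, 0.045], [-0.998, -0.059, -0.037], [0.04, -0.043, -0.998]]
force: [-0.2, -0.1, -0.0]
opening: 0.498
```

```bash
python3 st.py -140 -52 22
```

```text
t 4.6833 rack [-149.2  -51.8   20.6] yawerr -0.00560584506127304 op 0.4978848802198348 F [-0.24 -0.1  -0.05]
tool shift mm [ 0.2 -9.2 -1. ]
```

Call:
{"op": "send_rows", "data": {"motion": [[[0, -3, 0], 0], [[0, -3, 0], 0], [[0, -3, 0], 0], [[0, -3, 0], 0], [[0, -3, 0], 0]]}}

```text
time_s: 5.1
position: [0.4686, -0.1616, 0.0217]
tcp_rot: [[0.057, -0.997, 0.045], [-0.998, -0.058, -0.037], [0.04, -0.043, -0.998]]
force: [-0.6, 0.6, 0.1]
opening: 0.504
```

```bash
python3 st.py -97 -52 20.5
```

```text
t 5.1 rack [-132.8  -52.1   21.7] yawerr -0.006081073427055328 op 0.5039074513614987 F [-0.58  0.64  0.13]
tool shift mm [ -0.4 -35.7   2.7]
```

Call:
{"op": "send_rows", "data": {"motion": [[[0, -3, 0.3], 0], [[0, -3, 0.3], 0], [[0, -3, 0.3], 0], [[0, -3, 0.3], 0], [[0, -3, 0.2], 0]]}}

```text
time_s: 5.52
position: [0.486, -0.1609, 0.0214]
tcp_rot: [[0.057, -0.997, 0.047], [-0.998, -0.059, -0.038], [0.041, -0.044, -0.998]]
force: [-0.0, -0.8, 0.5]
opening: 0.501
```

Call:
{"op": "send_rows", "data": {"motion": [[[0, -3, 0.2], 0], [[0, -3, 0.2], 0], [[0, -3, 0.2], 0], [[0, -3, 0.1], 0], [[0, -3, 0], 0]]}}

```text
time_s: 5.93
position: [0.5025, -0.1598, 0.0212]
tcp_rot: [[0.057, -0.997, 0.046], [-0.998, -0.059, -0.038], [0.041, -0.044, -0.998]]
force: [0.0, 0.2, 0.4]
opening: 0.504
```

```bash
python3 st.py 43 -52 40
python3 - <<'E'
from rig import *
from h import *
d=capture("side");p=np.load("rack.npy")
c=P(d,R2W(p,[-.06,-.03,.05]))[0]; x,y=int(c[0]),int(c[1])
cv2.imwrite("pics/side3.png",cv2.resize(d["image"][y-70:y+70,x-95:x+95],None,fx=4,fy=4,interpolation=2))
E
```

```text
t 5.9333 rack [-98.8 -52.4  21.2] yawerr -0.005569653854322176 op 0.5037599483098316 F [0.05 0.15 0.37]
tool shift mm [  -0.4 -142.5  -12.6]
```

View pics/side3.png

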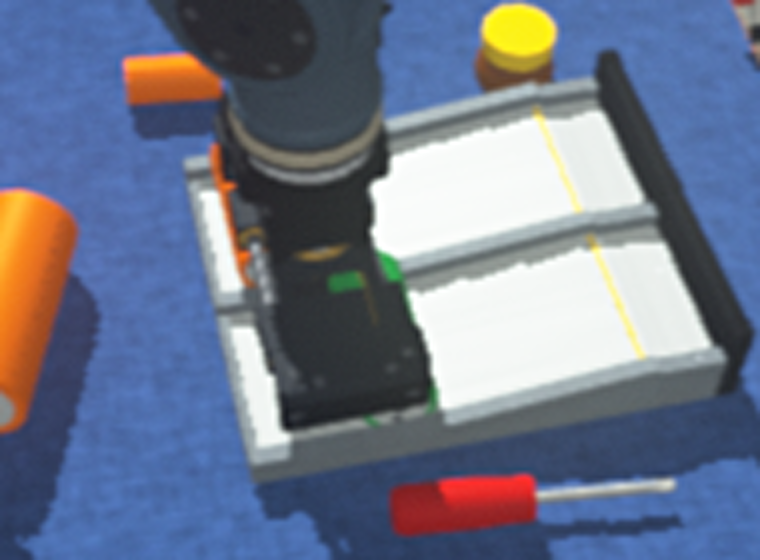

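Call:
{"op": "send_rows", "data": {"motion": [[[0, -3, -0.2], 0], [[0, -3, -0.3], 0], [[0, -3, -0.3], 0], [[0, -3, -0.3], 0], [[0, -3, -0.3], 0]]}}

```text
time_s: 6.4
position: [0.5158, -0.1576, 0.023]
tcp_rot: [[0.058, -0.998, 0.04], [-0.998, -0.059, -0.035], [0.038, -0.038, -0.999]]
force: [-1.7, 0.2, 1.3]
opening: 0.501
```

Call:
{"op": "send_rows", "data": {"motion": [[[0, -3, -0.3], 0], [[0, -3, -0.3], 0], [[0, -3, -0.3], 0], [[0, -3, -0.3], 0], [[0, -3, -0.3], 0]]}}

```text
time_s: 6.82
position: [0.5317, -0.1563, 0.0254]
tcp_rot: [[0.058, -0.998, 0.039], [-0.998, -0.059, -0.035], [0.037, -0.036, -0.999]]
force: [-1.7, -0.1, 0.8]
opening: 0.499
```

```bash
python3 st.py 43 -52 40
python3 - <<'E'
from rig import *
from h import *
d=capture("wrist")
cv2.imwrite("pics/wrist4.png",d["image"])
E
```

```text
t 6.8167 rack [-69.5 -50.8  25.4] yawerr -0.00484162331651139 op 0.4994658337842754 F [-1.7  -0.08  0.8 ]
tool shift mm [   1.2 -113.   -10.5]
```

View pics/wrist4.png

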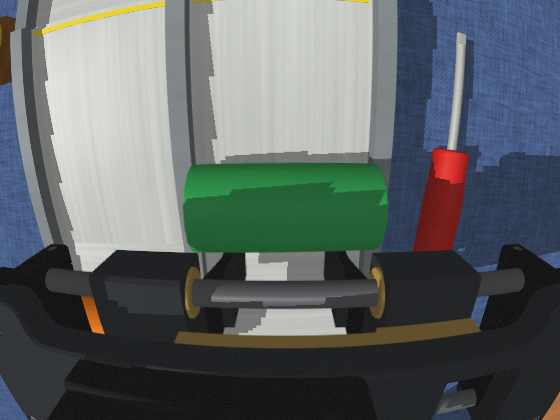

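Both fingers are square behind the green roller and the force is steady (−1.7 N in x), so I continue.

Call:
{"op": "send_rows", "data": {"motion": [[[0, -3, -0.3], 0], [[0, -3, -0.3], 0], [[0, -3, -0.3], 0], [[0, -3, -0.3], 0], [[0, -3, -0.3], 0]]}}

```text
time_s: 7.28
position: [0.5485, -0.1553, 0.0276]
tcp_rot: [[0.058, -0.998, 0.039], [-0.998, -0.059, -0.035], [0.037, -0.037, -0.999]]
force: [-1.2, 1.3, 1.2]
opening: 0.498
```

Call:
{"op": "send_rows", "data": {"motion": [[[0.2, -3, -0.3], 0], [[0.2, -3, -0.3], 0], [[0.2, -3, -0.3], 0], [[0, -3, -0.3], 0], [[0, -3, -0.3], 0]]}}

```text
time_s: 7.7
position: [0.5649, -0.1548, 0.0299]
tcp_rot: [[0.058, -0.998, 0.039], [-0.998, -0.059, -0.035], [0.037, -0.037, -0.999]]
force: [-1.5, 0.1, 1.4]
opening: 0.5
```

Call:
{"op": "send_rows", "data": {"motion": [[[0, -3, -0.3], 0], [[0, -3, -0.3], 0], [[0, -3, -0.3], 0], [[0, -3, -0.3], 0], [[0, -3, -0.3], 0]]}}

```text
time_s: 8.12
position: [0.5815, -0.1538, 0.0322]
tcp_rot: [[0.058, -0.998, 0.039], [-0.998, -0.059, -0.035], [0.037, -0.037, -0.999]]
force: [-2.3, -0.3, 1.9]
opening: 0.5
```

```bash
python3 st.py 43 -52 40
```

```text
t 8.1167 rack [-19.7 -51.4  32.2] yawerr -0.004864538197945301 op 0.5002232346906268 F [-2.3  -0.29  1.86]
tool shift mm [  0.6 -62.9  -5.5]
```

Call:
{"op": "send_rows", "data": {"motion": [[[0, -3, -0.2], 0], [[0, -3, -0.2], 0], [[0, -3, -0.2], 0], [[0, -3, -0.3], 0], [[0, -3, -0.3], 0]]}}

```text
time_s: 8.53
position: [0.598, -0.1527, 0.0341]
tcp_rot: [[0.058, -0.998, 0.039], [-0.998, -0.059, -0.035], [0.037, -0.036, -0.999]]
force: [-1.0, 0.2, 0.8]
opening: 0.498
```

Call:
{"op": "send_rows", "data": {"motion": [[[0, -3, -0.2], 0], [[0, -3, -0.2], 0], [[0, -3, -0.2], 0], [[0, -3, -0.3], 0], [[0, -3, -0.3], 0]]}}

```text
time_s: 8.95
position: [0.6145, -0.1516, 0.0359]
tcp_rot: [[0.058, -0.998, 0.038], [-0.998, -0.059, -0.035], [0.037, -0.036, -0.999]]
force: [-2.3, 0.3, 0.8]
opening: 0.495
```

Call:
{"op": "send_rows", "data": {"motion": [[[0, -3, -0.2], 0], [[0, -3, -0.2], 0], [[0, -3, -0.2], 0], [[0, -3, -0.3], 0], [[0, -3, -0.3], 0]]}}

```text
time_s: 9.37
position: [0.631, -0.1506, 0.0378]
tcp_rot: [[0.058, -0.998, 0.038], [-0.998, -0.059, -0.035], [0.037, -0.036, -0.999]]
force: [-2.7, -0.5, 1.2]
opening: 0.499
```

```bash
python3 st.py 55 -52 40
python3 - <<'E'
from rig import *
from h import *
d=capture("wrist")
cv2.imwrite("pics/wrist5.png",d["image"])
E
```

```text
t 9.3667 rack [ 29.9 -51.3  37.8] yawerr -0.004783367105433145 op 0.49940219695125043 F [-2.68 -0.45  1.17]
tool shift mm [  0.7 -25.1  -1.2]
```

View pics/wrist5.png

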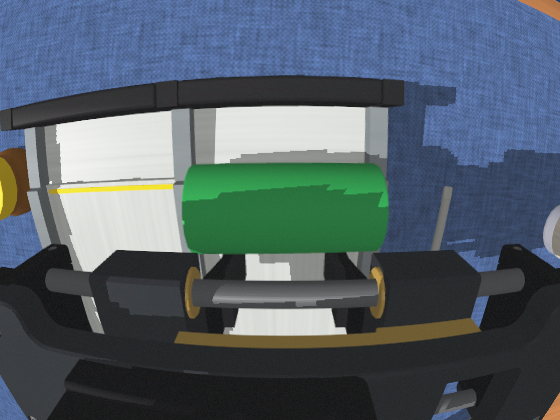

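Call:
{"op": "send_rows", "data": {"motion": [[[0, -2, -0.1], 0], [[0, -2, -0.1], 0], [[0, -2, -0.1], 0], [[0, -2, -0.1], 0], [[0, -2, -0.1], 0]]}}

```text
time_s: 9.83
position: [0.643, -0.15, 0.0389]
tcp_rot: [[0.058, -0.998, 0.04], [-0.998, -0.059, -0.035], [0.037, -0.038, -0.999]]
force: [-0.6, -0.2, -0.6]
opening: 0.5
```

Call:
{"op": "send_rows", "data": {"motion": [[[0, -1.5, 0], 0], [[0, -1.5, 0], 0], [[0, -1.5, 0], 0], [[0, -1.5, 0], 0], [[0, -1.5, 0], 0]]}}

```text
time_s: 10.25
position: [0.6542, -0.15, 0.0396]
tcp_rot: [[0.057, -0.997, 0.046], [-0.998, -0.059, -0.036], [0.039, -0.044, -0.998]]
force: [0.1, -0.0, 0.8]
opening: 0.499
```

```bash
python3 st.py 57 -52 40
python3 - <<'E'
from rig import *
from h import *
d=capture("wrist")
cv2.imwrite("pics/wrist6.png",d["image"])
E
```

```text
t 10.25 rack [ 53.2 -52.2  39.6] yawerr -0.005496128468634343 op 0.4994776570804278 F [ 0.13 -0.02  0.82]
tool shift mm [-0.2 -3.9 -0.2]
```

View pics/wrist6.png

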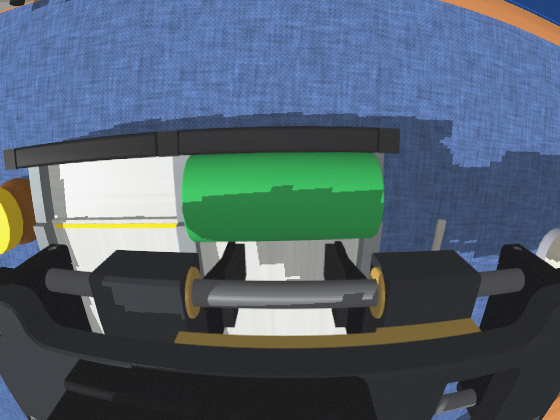

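The roller has dropped into the pocket against the stop, and the push force is gone. I now back away.

Call:
{"op": "send_rows", "data": {"motion": [[[0, 3, 0], 0], [[0, 4, 0], 0], [[0, 5, 0], 0], [[0, 6, 0], 0], [[0, 6, -2], 0]]}}

```text
time_s: 10.72
position: [0.6293, -0.1514, 0.0402]
tcp_rot: [[0.058, -0.997, 0.048], [-0.998, -0.06, -0.037], [0.04, -0.045, -0.998]]
force: [-0.2, -0.6, -0.5]
opening: 0.503
```

Call:
{"op": "send_rows", "data": {"motion": [[[0, 6, -6], 0], [[0, 4, -15], 0], [[0, 0, -20], 0], [[0, 0, -25], 0], [[0, 0, -25], 0]]}}

```text
time_s: 11.13
position: [0.6044, -0.1469, 0.1282]
tcp_rot: [[0.057, -0.998, 0.029], [-0.998, -0.058, -0.029], [0.031, -0.028, -0.999]]
force: [0.3, -0.3, 0.3]
opening: 0.498
```

Call:
{"op": "send_rows", "data": {"motion": [[[0, 15, -20], 0], [[0, 20, -10], 0], [[0, 20, 0], 0], [[0, 10, 0], 0], [[0, 0, 0], 0]]}}

```text
time_s: 11.55
position: [0.5375, -0.151, 0.1666]
tcp_rot: [[0.056, -0.997, 0.044], [-0.998, -0.058, -0.036], [0.039, -0.042, -0.998]]
force: [-0.8, -0.0, -0.6]
opening: 0.501
```

```bash
python3 st.py
python3 - <<'E'
from rig import *
from h import *
p=np.load("rack.npy")
for n in("side","top","wrist"):
    d=capture(n);im=d["image"]
    for t in("green_roller","orange_roller"):
        for r in place_of(n,t):
            if n!="wrist":
                w=onplane(d,r["xy"],.0477 if t[0]=="g" else .032);dx=w[:2]-p[:2];c,s=np.cos(p[2]),np.sin(p[2])
                print(n,t,r["xy"],round(r["p"],2),c*dx[0]+s*dx[1],-s*dx[0]+c*dx[1])
    if n=="side":
        c=P(d,R2W(p,[0,-.0,.05]))[0]; x,y=int(c[0]),int(c[1]);im=cv2.resize(im[y-70:y+70,x-95:x+95],None,fx=4,fy=4,interpolation=2)
    cv2.imwrite(f"pics/{n}7.png",im)
E
```

```text
t 11.55 rack [-63.3 -45.9 166.6] yawerr -0.006467665613514972 op 0.501303700536631 F [-0.85 -0.01 -0.61]
side green_roller [374.9, 259.6] 0.83 0.08987762870070591 -0.0506018013716058
side orange_roller [209.8, 267.9] 0.83 -0.27423690748471174 0.014151835119302862
side orange_roller [254.9, 211.0] 0.76 -0.14749804483727613 0.16791095324373767
side orange_roller [275.1, 244.9] 0.75 -0.11821232007181814 0.04902092873233519
top green_roller [334.5, 154.7] 0.82 0.09814784764096302 -0.058468146509247476
```

View pics/side7.png

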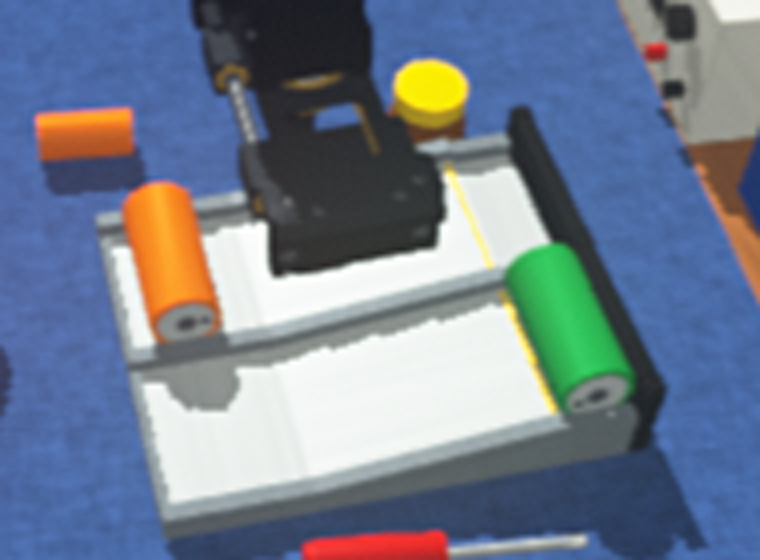

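View pics/wrist7.png

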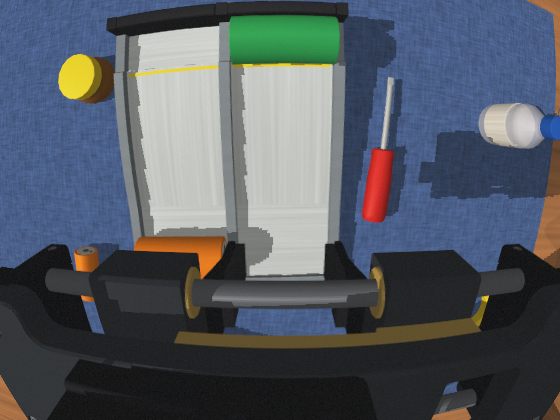

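The green roller is parked beyond the yellow line, against the stop at x ≈ 90 mm. The orange roller is still on its landing and the hand is clear, so I hand in.

Call:
{"op": "send_rows", "data": {"motion": [[[0, 0, 0], 0], [[0, 0, 0], 0], [[0, 0, 0], 0], [[0, 0, 0], 0], [[0, 0, 0], 0]]}}

```text
time_s: 12.42
position: [0.5411, -0.151, 0.1645]
tcp_rot: [[0.058, -0.997, 0.044], [-0.998, -0.06, -0.036], [0.038, -0.042, -0.998]]
force: [0.7, -0.3, 0.3]
opening: 0.504
```

```bash
python3 -c "
from rig import *
capture('side');print(place_of('side','green_roller'));print(bot.hand_in())"
```

```text
[{'xy': [377.5, 259.4], 'p': 0.87}]
the job is handed in; nothing more can be done
None
```

I pushed the green roller up the right lane with two half-closed fingers behind it, at about 40 mm/s. It dropped into the pocket and stayed there after I backed the hand away. The readings between moves never showed more than about 3 N, and I handed in at about 12.5 s.

**Green roller:** the side camera put its axis at rack x ≈ 90 mm, and the pictures show it past the yellow line against the stop. The top camera gave about 98 mm. I put that down to the gripper partly hiding the view and to network error. In one last look before hand-in it was about 2.6 px further along in the side image, roughly the scatter of the network.

**Orange roller:** it is still on its left landing. The side camera gave x ≈ −118 mm. At the start, the top camera had it at about −108 mm, so the two figures come from different cameras. The top camera did not report it in the last check.

**Other things:** the jar, screwdriver and bottle look undisturbed in the last pictures. I did not measure the tape, brush or handset again.

The tool tilted up to about 3.5° during the moves, with no visible effect on the push.

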